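# Pack the desk tray and snap its cover on

## Robot

A 6-joint arm with a two-finger parallel gripper is mounted at the origin on a cart in front of the work surface, level with it; the furniture and walls round the work are solid. World frame = base frame: x ahead of the robot, y to its left, z up, the work surface at z = 0. Lengths are in mm, angles in rad, forces in N, time in s.
With the tool pointing down it reaches from about 300 to 775 mm from the base axis. Payload 14.6 kg.
Tool frame: the origin (TCP) lies between the finger pads; the fingertips stand 25 mm ahead of it and the grasp point (between the pads) lies 6 mm ahead of it; z points along the fingers, y is the line along which they close (so a half turn about z gives the same grasp; the last joint's range is limited). The gripper opens to 94 mm and grips with 3 to 60 N. Pads are 16 mm wide; open, the fingers measure 119 mm over their backs; the gripper's body (75 mm by 177 mm) begins 78 mm behind the grasp point.
Start: joints at [1.049, 0.3, 1.521, -0, 1.321, -0.067], TCP at [241.601, 494.083, 230.446] pointing down, gripper open.
Joint ranges: [-3.03, 3.03], [-0.79, 2.21], [0.23, 2.52], [-1.04, 4.18], [0, 3.07], [-2.55, 2.55]. Speed limits (rad/s): [2.22, 2.22, 2.57, 3.14, 3.14, 3.14].

## Interface

Orientations are given as [roll, pitch, yaw] about the fixed x, y, z axes, in that order (R = Rz(yaw) Ry(pitch) Rx(roll)).
In Python, from cell import manip gives the robot as it stands. The module is installed in compiled form; this text tells all that it offers.
- The arm moves only by the tool step_arm, never from a script. Its argument "series" is one flat list of numbers, 5 for each row, row after row: the shift along the world's x, y, z in mm, then the turn about the world's z in rad, then the closure, from 0 (fully open) to 1 (shut). In form: [dx, dy, dz, spin, jaw, dx, dy, dz, spin, jaw, ...]. A call has 1 to 20 rows; each row shifts and turns the commanded pose from where the row before left it; what a row does not reach is not made up. A row lasts 1/8 s, in which the tool goes at most 62.5 mm and 10.7 degrees, less where a joint would pass 70% of its speed; a pose out of reach is approached as far as the arm can. A call is refused whole if a number of a shift passes 62.5 or a number of a turn 0.188, either way. A call with a gripper value outside its range is refused whole. The fingers move at their own pace and stop on an object; "squeeze" is the grip in N (left out, the last holds). Time passes only in rows, so rows that do not move let the fingers close. It gives the time, the measured TCP pose, the force, the opening and the grip force at its end, in the units of the state.
- manip.read_state(): the state, without advancing time (a new reading comes with each control period).
- manip.camera(name): name is "side" or "top"; returns (picture, depth): 400x640x3 uint8, blue, green, red; 400x640 float32, mm along the optical axis (not along the pixel's ray), 0 where there is no reading.
- manip.camera_info(name): a dict with "fovy" (degrees; the focal length in pixels is half the picture's height over the tangent of half this angle, whatever the lens; pixels are square), "cx", "cy" (the principal point, pixels), "eye" and "orientation" of the camera in the world. Camera axes: x right, y down, z forward; pixel columns grow to the right and rows downward; lengths in mm; the calibration is good to about 2 mm. A picture is of the moment at which its call begins. camera_info takes no time and is no camera call.
- manip.sign_off(): hands the job in; it is judged then, once.
The state is a dict: "clock": time; "joints": joint angles; "qd": joint speeds; "effort": joint torques, N m; "eef_pos": TCP position; "eef_rot": TCP orientation; "wrist_force": force on the tool from outside, world axes, zero at the start; "moment": the same for the moment, N m; "finger_gap": finger opening in mm; "finger_force": force on a finger pad.
Only numpy, scipy, OpenCV 4.12 (cv2) and the standard library are available. Lean on these libraries where they do the work, as an engineer would, in place of code of your own. Each camera call takes 0.05 s, during which the arm holds its last target. There are 200 camera calls.

## Task

Pack up the small things on this desk: lay the loose USB sticks and erasers flat in free wells of the grey tray, none on top of another, so that nothing sticks up above the rim. If a glue stick has been left standing in the tray it is too tall: take it out and leave it on the desk beside the tray. Only then fit the white cover: hook its front lip under the tray's overhang with the cover held tilted, pivot it down and press its rear edge until the latch snaps over it and it lies flat; leave everything else on the desk where it is.

Things in the scene. Friction and masses are not known exactly. Their poses are not given: they have to be found in the camera images.
- tray: Grey plastic tray fixed to the desk, 152 (x) x 143 mm (y). Origin at its underside, amid the wells; z up, -x its front (slot), +x its rear (latch). Floor 4 mm thick, flat rim 28 mm above the desk. Four wells, 64 (x) by 66 (y) mm, 24 mm deep, centred at x = +-33.5, y = +-34.5 mm; dividers 3 mm thick end 1 mm below the rim.
- slot (a point): Mouth of the tray's front slot, on the ledge under the overhang's free edge: tray x = -70, y = 0, z = 28 mm; axes as the tray's. The slot opens to +x. Ledge: flat at z = 28, from x = -65.5 (well) to -79 (slot's back wall). Overhang: underside z = 35.5, top z = 39.5 mm, from x = -70 to -83. Slot ends at y = +-64 mm.
- latch (a joint): White spring latch amid the tray's rear, 30 mm wide; value: how far it is pushed back to tray +x, 0 at rest, 0.008 at most. Its nose reaches in to x = 65.5 mm, its lower face is at z = 33, 1 mm above the closed cover. Its slope (top z = 48 mm) lets the cover's rear edge push it back, pressed down with 5 to 10 N; it then snaps over the cover.
- cover_fin (a point): Centre of the grip fin of the loose white cover, lying on the desk fin up. Fin 14 (x) x 50 (y) x 28 mm (z) on a plate 4 mm thick, 139 mm wide (y), from x = -64 to +69 mm of this point; underside 18 mm below it. At the front (-x) a lip 3 mm thick, 118 mm wide goes on to x = -77, flush below. 0.12 kg. Closed: axes along the tray's, point at tray (0, 0, 46) mm.
- cover_lip (a point): Middle of the lower front edge of the cover's lip (77 mm to -x and 18 mm below the fin's centre). Closed, it lies at x = -79 to -75, z = 28 mm in the tray.
- cover_rear (a point): Middle of the lower rear edge of the cover (69 mm to +x and 18 mm below the fin's centre). Closed, it is at z = 28 mm in the tray, under the latch's nose.
- usb_a_mid (a point): Centre of a red USB stick lying on the desk, 18 (x) x 53 (y, its length) x 8 mm (z up). May be absent.
- usb_b_mid (a point): Centre of a second, equal USB stick, 18 x 53 x 8 mm. May be absent.
- eraser_a_mid (a point): Centre of an eraser in a paper sleeve lying on the desk, 18 (x) x 44 (y, its length) x 12 mm (z up). May be absent.
- eraser_b_mid (a point): Centre of an equal eraser that, if present, already lies flat in one of the tray's wells and may stay there.
- glue_stick_mid (a point): Centre of a glue stick, a cylinder 24 mm in diameter and 70 mm long along z; if present it stands upright in one of the tray's wells and sticks up above the rim.
- shell: Small sea shell, 32 x 35 x 17 mm, origin at its underside; not part of the job.
- clip: Black binder clip, 14 x 32 x 34 mm, origin at its underside; not part of the job.
Things that resemble listed ones, but are neither listed nor needed, are in the scene too. What is shaped like the part that bears usb_a_mid but green is not meant.

How it is judged:
By the outcome, as a careful person would: the job done as asked, in the order asked, and still so for the second after the job is handed in, with the robot touching nothing.
Of usb_a, usb_b, eraser_a only 2 to 3 are there at a start; the rules pass over those that are not, and their reading is None.
Of eraser_b, glue_stick only 1 to 2 are there at a start; the rules pass over those that are not, and their reading is None.
At some moment in a run one of usb_a, usb_b, eraser_a may be knocked a few centimetres aside while the robot is not near it.
Once in a run the grip may slacken for a moment while it holds something.
It also fails if it takes over 210 s, if anything falls off the work surface, if the arm or the gripper's body presses on something with over 40 N, if the wrist force passes 120 N, or if a joint passes its speed limit or range.

## Working session

There is one attempt and no reset: what is moved stays moved. The work goes in short steps, Python scripts to look and compute and a tool call to move; the robot and the scene stay as the last step left them, time stands still between calls to the robot, and variables do not carry over. Pictures are saved under pics/ and viewed, at most 14 in all, crops included, and the job is handed in when it is done.

Besides the shell and the picture viewer there is one more tool, called after ">>>" as name(argument=value, ...) on one line, values as JSON. step_arm: Moves the arm, as the interface text tells. Its arguments: {"type":"object","properties":{"series":{"type":"array"},"squeeze":{"type":"number"}},"required":["series"]}

```bash
mkdir -p pics; cat > h.py <<'E'
import numpy as np, cv2
from cell import manip
from scipy.spatial.transform import Rotation as R
def info(n):
    i=manip.camera_info(n); f=200/np.tan(np.radians(i['fovy'])/2); return i,f
def cam(n):
    i=manip.camera_info(n); o=np.array(i['orientation'],float)
    M=o if o.shape==(3,3) else R.from_euler('xyz',o).as_matrix()
    return i,200/np.tan(np.radians(i['fovy'])/2),M,np.array(i['eye'],float)
def ray_z(n,u,v,z):
    i,f,M,e=cam(n); d=M@np.array([(u-i['cx'])/f,(v-i['cy'])/f,1]); return e+d*(z-e[2])/d[2]
def cloud(n,dep):
    i,f,M,e=cam(n); v,u=np.mgrid[0:400,0:640]
    P=np.stack([(u-i['cx'])/f*dep,(v-i['cy'])/f*dep,dep],-1); return P@M.T+e
E
python3 - <<'E'
from h import *
s=manip.read_state(); print(s)
for n in('top','side'):
    print(n,manip.camera_info(n)); p,d=manip.camera(n); cv2.imwrite(f'pics/{n}0.png',cv2.resize(p,(800,500),interpolation=cv2.INTER_CUBIC)); np.savez(f'{n}0.npz',p=p,d=d)
    c=cloud(n,d); print(c[200,320],c[100,200],c[300,400])
E
```

```text
{'clock': 0.0, 'joints': array([ 1.04939420e+00,  3.00497002e-01,  1.52159075e+00,  6.42988608e-06,
        1.32070871e+00, -6.65886273e-02]), 'qd': array([ 0.00021138,  0.00062587,  0.00091476, -0.00035555,  0.00207394,
        0.00054396]), 'effort': array([ 2.21804738e-03, -5.31833053e+01, -3.52735269e+01,  7.09044258e-02,
        2.46021291e-02,  5.70884566e-06]), 'eef_pos': array([241.48801961, 493.88229709, 229.86801893]), 'eef_rot': array([-3.14039193e+00, -8.63147413e-05,  2.68677750e+00]), 'wrist_force': array([ 0.08465533, -0.15573819, -0.09915603]), 'moment': array([ 0.02560751,  0.00654151, -0.00276757]), 'finger_force': 0.0, 'finger_gap': 94.10110873253909}
top {'fovy': 45.48967175304995, 'cx': 314.5584125365814, 'cy': 200.4130388861657, 'eye': array([349.40172981, 222.09399903, 901.25172212]), 'orientation': array([-3.00242669, -0.00503307, -1.58360773])}
[ 4.76291754e+02  2.05542902e+02 -3.36192557e-01] [671.00240874 434.09856229  17.37944144] [287.75060006  61.46550096   9.02622708]
side {'fovy': 49.852636633329396, 'cx': 319.7053200441495, 'cy': 198.2832142076912, 'eye': array([ 423.76387263, -405.98837296,  634.71574592]), 'orientation': array([-2.29597994,  0.01817884, -0.09618326])}
[481.05098175 300.92275099   1.23749348] [-126.83382887 2144.41982127 -711.16594747] [593.779622    22.16825354   3.86589214]
```

View pics/top0.png

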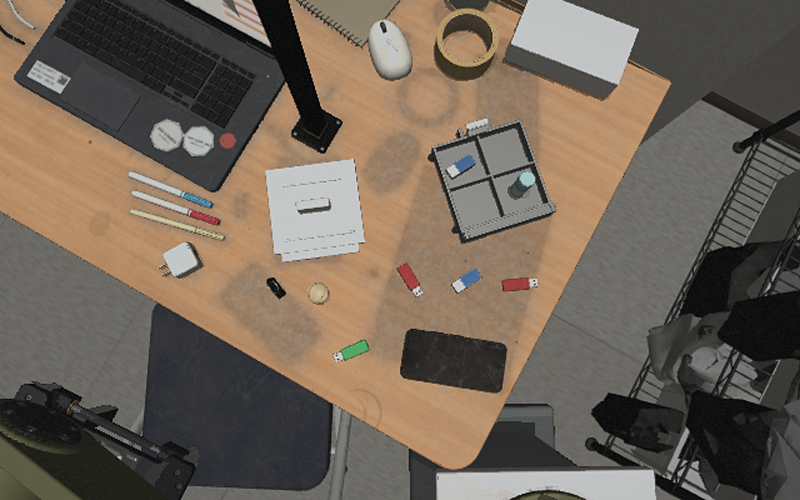

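View pics/side0.png

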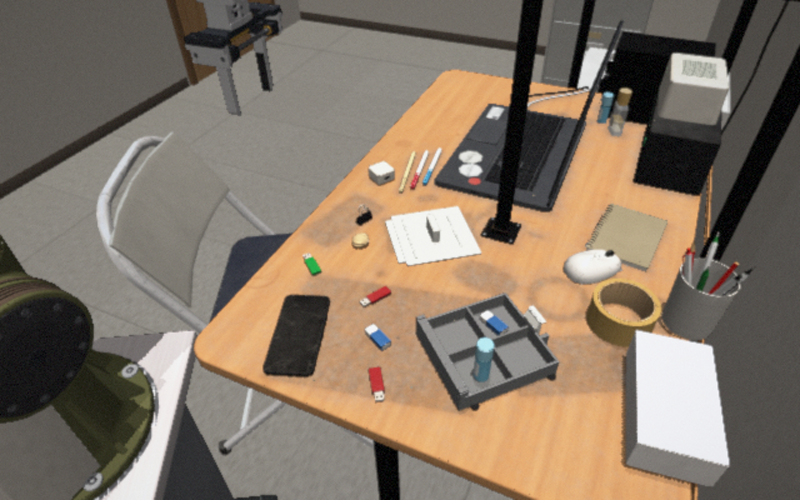

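The top picture shows the following (800-px coordinates):
- **Tray:** at about (492,180). The latch is at (478,125), the slot edge is at the bottom, the glue stick is at (522,183) and eraser_b is at (460,166).
- **Loose things to pack:** red USB sticks at (409,280) and (519,285), and an eraser at (467,280).
- **Cover:** white, fin up, at (313,205), with its lip toward the robot.
- **Not part of the job:** green USB (350,350), shell (318,293), clip (276,287), phone and pole.

Candidates for usb_a and usb_b are the red sticks and the green one. The red ones fit, and green is excluded by the text.

```bash
python3 - <<'E'
from h import *
z=np.load('top0.npz'); p,d=z['p'],z['d']; C=cloud('top',d)
cv2.imwrite('pics/crop0.png',cv2.resize(p[75:260,200:460],(800,569),interpolation=cv2.INTER_CUBIC))
h=cv2.cvtColor(p,cv2.COLOR_BGR2HSV)
def seg(name,m,z0):
    n,l,s,c=cv2.connectedComponentsWithStats(m.astype(np.uint8))
    for i in range(1,n):
        if s[i,4]<25: continue
        v,u=np.where(l==i)
        if not(200<u.mean()<460 and 75<v.mean()<300): continue
        Q=np.array([ray_z('top',a,b,z0)[:2] for a,b in zip(u,v)],np.float32)
        print(name,s[i,4],c[i].round(1),cv2.minAreaRect(Q),'z',np.median(C[v,u,2]).round(1))
H,S,V=h[...,0],h[...,1],h[...,2]
seg('red',((H<5)|(H>172))&(S>130)&(V>60),8)
seg('blue',(H>100)&(H<125)&(S>110)&(V>60),12)
seg('green',(H>50)&(H<80)&(S>110),8)
seg('glue',(H>80)&(H<100)&(S>60)&(V>60),70)
seg('white',(S<25)&(V>170),4)
E
```

```text
red 176 [326.2 220.9] ((435.4757080078125, 194.5032196044922), (38.06098556518555, 16.154882431030273), 30.38180160522461) z 8.0
red 178 [412.4 227.1] ((421.6202392578125, 32.90937423706055), (16.61273765563965, 37.92814636230469), 4.97911262512207) z 8.1
blue 125 [371.6 130.3] ((608.6591186523438, 104.63565826416016), (17.15191650390625, 27.203336715698242), 31.871435165405273) z 15.9
blue 128 [376.  221.8] ((432.10302734375, 101.44959259033203), (16.009435653686523, 26.83112335205078), 32.693424224853516) z 11.7
green 188 [283.5 279.4] ((327.719970703125, 275.4252014160156), (16.129165649414062, 38.886070251464844), 22.239933013916016) z 8.2
white 70 [381.2  98.7] ((674.2463989257812, 82.57196807861328), (8.930809020996094, 33.895328521728516), 18.37461280822754) z 48.4Traceback (most recent call last):
  File "<stdin>", line 18, in <module>
  File "<stdin>", line 11, in seg
  File "h.py", line 11, in ray_z
    i,f,M,e=cam(n); d=M@np.array([(u-i['cx'])/f,(v-i['cy'])/f,1]); return e+d*(z-e[2])/d[2]
            ~~~^^^
  File "h.py", line 7, in cam
    i=manip.camera_info(n); o=np.array(i['orientation'],float)
ValueError: time passes only in moves, steps and waits
```

View pics/crop0.png

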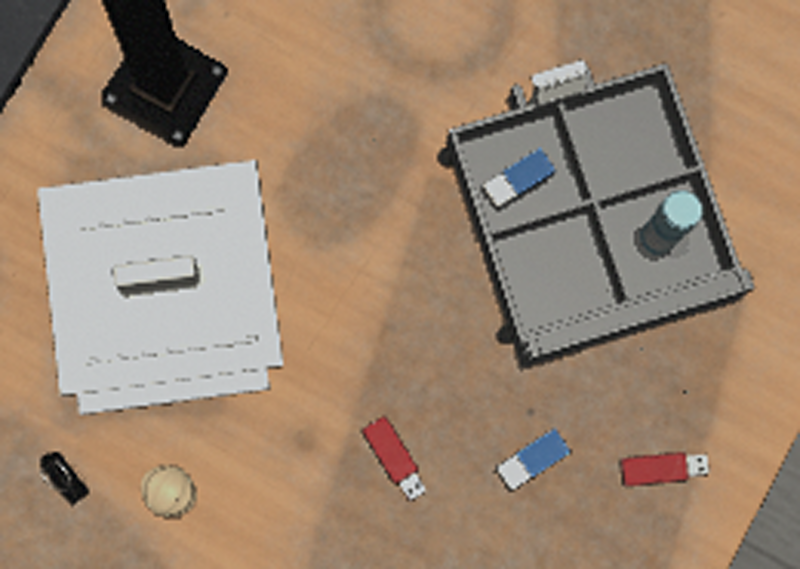

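```bash
sed -i 's/^def cam(n):/import functools\n@functools.lru_cache\ndef cam(n):/' h.py; cat >> h.py <<'E'
def cp(x,y,z): return ray_z('top',200+(x+.5)*260/800-.5,75+(y+.5)*185/569-.5,z)[:2]
E
python3 - <<'E'
from h import *
g=lambda v:np.round(np.degrees(np.arctan2(v[1],v[0])),1)
z=27; O=cp(595,205,z); L=cp(490,237,z); Rr=cp(700,170,z); B=cp(560,103,z); F=cp(620,300,z)
print('tray O',O,'y',g(L-Rr),np.hypot(*(L-Rr)),'x',g(B-F),np.hypot(*(B-F)))
c=[cp(*q,28) for q in((450,130),(665,68))]+[cp(*q,39.5) for q in ((750,280),(525,358))]
print('corners',np.round(c,1),g(c[0]-c[1]),np.hypot(*(c[0]-c[1])),g(c[3]-c[2]))
a=[cp(*q,4) for q in((38,187),(258,160),(282,365),(60,395),(80,413),(268,388))]
print('cover',np.round(a,1),g(a[0]-a[1]),g(a[1]-a[2]),g(a[4]-a[5]),np.hypot(*(a[0]-a[1])),np.hypot(*(a[1]-a[2])))
fin=[cp(*q,32) for q in((112,266),(195,256),(199,277),(118,288))]; print('fin',np.mean(fin,0),np.round(fin,1))
for n,p,q,z in(('usb1',(375,422),(413,493),8),('usb2',(621,471),(708,464),8),('er',(508,479),(560,440),12),('erb',(493,197),(545,161),16)):
    P,Q=cp(*p,z),cp(*q,z); print(n,(P+Q)/2,g(Q-P),np.hypot(*(Q-P)))
print('glue',cp(684,211,74), 'pole',cp(165,85,0))
z=np.load('top0.npz');C=cloud('top',z['d'])
m=(C[...,2]>15)&(C[...,2]<36); m[:,:200]=0
for n,lo,hi,b in(('finC',28,36,(230,150,270,175)),('glueC',65,80,(400,120,440,170))):
    S=C[b[1]:b[3],b[0]:b[2]].reshape(-1,3); S=S[(S[:,2]>lo)&(S[:,2]<hi)]; print(n,len(S),S.mean(0),cv2.minAreaRect(S[:,:2].astype(np.float32)))
E
```

```text
tray O [582.46784581  66.77982147] y 107.4 136.47633538167554 x 14.6 128.67735098199387
corners [[630.7 154.7]
 [669.   20.4]
 [531.8 -22.4]
 [486.1 114. ]] 105.9 139.63041996123252 108.5
cover [[604.2 412.6]
 [620.2 274.4]
 [489.1 260. ]
 [472.1 396.9]
 [460.8 384.4]
 [474.9 268.7]] 96.6 6.2 97.0 139.20615106160753 131.83820838713763
fin [542.74103882 334.58047808] [[546.6 361.2]
 [552.2 311.1]
 [539.2 308.6]
 [533.  357.4]]
usb1 [430.61434798 191.88607022] -152.8 49.20279475673548
usb2 [422.37892221  26.8052707 ] -86.1 53.46426285733517
er [427.93035212 106.86357783] -54.1 39.90786179351413
erb [602.57321088 111.48647063] -55.5 40.04847427781741
glue [565.77377002  23.64403728] pole [671.48154662 333.71011694]
finC 192 [543.36256533 335.49340291  31.59187467] ((543.6759643554688, 335.79376220703125), (13.88425064086914, 49.18436813354492), 5.7605767250061035)
glueC 150 [565.97631753  25.6029055   73.54741083] ((566.2868041992188, 25.21310043334961), (22.38833236694336, 22.444917678833008), 86.77786254882812)
```

```bash
python3 - <<'E'
from h import *
from scipy.optimize import minimize
z=np.load('top0.npz');C=cloud('top',z['d']).reshape(-1,3)
S=C[(C[:,0]>470)&(C[:,0]<700)&(C[:,1]>-50)&(C[:,1]<190)]
T=S[(S[:,2]>22)&(S[:,2]<42)]; print(len(T),cv2.minAreaRect(T[:,:2].astype(np.float32)))
# divider/well fit: floor points (z<8) must lie in wells
Fl=S[(S[:,2]>2.5)&(S[:,2]<6.5)]; Rm=S[(S[:,2]>24)&(S[:,2]<30)]
print(len(Fl),len(Rm))
def cost(q):
    c,s=np.cos(q[2]),np.sin(q[2]); X=(Fl[:,:2]-q[:2])@np.array([[c,-s],[s,c]])
    m=(abs(X)<75).all(1); X=X[m]
    a=np.maximum(abs(abs(X[:,0])-33.5)-32,0)+np.maximum(abs(abs(X[:,1])-34.5)-33,0)
    Y=(Rm[:,:2]-q[:2])@np.array([[c,-s],[s,c]]); Y=Y[(abs(Y)<66).all(1)]
    b=np.maximum(np.minimum(32-abs(abs(Y[:,0])-33.5),33-abs(abs(Y[:,1])-34.5)),0)
    return np.minimum(a,4).sum()+np.minimum(b,4).sum()
r=min((minimize(cost,[x,y,w],method='Nelder-Mead',options=dict(initial_simplex=[[x,y,w],[x+3,y,w],[x,y+3,w],[x,y,w+.04]])) for x in(578,582,586) for y in(63,67) for w in(.26,.3)),key=lambda r:r.fun)
print(r.x,np.degrees(r.x[2]),r.fun)
L=S[(S[:,2]>42)&(S[:,2]<52)]; L=L[L[:,0]>640]; print('latch',L.mean(0),len(L))
E
```

```text
1695 ((586.00341796875, 67.60317993164062), (167.66529846191406, 144.07949829101562), 16.815296173095703)
3251 891
[5.85795780e+02 6.69526034e+01 2.97923651e-01] 17.069767792769323 255.8785149729054
latch [656.53342234  89.1736448   47.28148732] 121
```

>>> step_arm(series=[40,-60,0,-0.15,0.5,40,-60,0,-0.15,0.5,40,-60,0,-0.15,0.5,40,-60,0,-0.15,0.5,40,-60,0,-0.06,0.5,40,-60,0,0,0.5,40,-60,0,0,0.5,40,-45,0,0,0.5,0,0,0,0,0.5], squeeze=15)

```text
clock: 1.23
eef_pos: [525.6, 82.2, 229.6]
eef_rot: [-3.14, -0.0, 2.023]
wrist_force: [-0.8, 0.2, -0.4]
finger_gap: 46.6
finger_force: 0.0
```

>>> step_arm(series=[20,-30,0,-0.1,0.57,20,-27,0,-0.05,0.57,0,0,0,0,0.57,0,0,0,0,0.57])

```text
clock: 1.72
eef_pos: [563.7, 29.0, 230.2]
eef_rot: [-3.141, -0.0, 1.878]
wrist_force: [-1.1, -0.5, 0.3]
finger_gap: 40.5
finger_force: 0.0
```

>>> step_arm(series=[1,-2,-40,0,0.57,1,-2,-40,0,0.57,0,0,-40,0,0.57,0,0,-30,0,0.57,0,0,-13,0,0.57,0,0,0,0,0.57,0,0,0,0,0.57])

```text
clock: 2.6
eef_pos: [566.8, 24.3, 68.8]
eef_rot: [3.14, 0.001, 1.877]
wrist_force: [-0.1, 0.6, 0.6]
finger_gap: 40.5
finger_force: 0.0
```

>>> step_arm(series=[0,0,0,0,1,0,0,0,0,1,0,0,0,0,1,0,0,0,0,1,0,0,10,0,1,0,0,30,0,1,0,0,30,0,1,0,0,20,0,1,0,0,0,0,1], squeeze=25)

```text
clock: 3.72
eef_pos: [566.8, 24.1, 159.0]
eef_rot: [3.139, 0.001, 1.877]
wrist_force: [0.7, -0.7, -0.4]
finger_gap: 23.6
finger_force: 25.0
```

>>> step_arm(series=[1,35,0,0,1,1,45,0,0,1,2,45,0,0,1,1,35,0,0,1,0,6,0,0,1,0,0,-20,0,1,0,0,-30,0,1,0,0,-25,0,1,0,0,-12,0,1,0,0,-4,0,1,0,0,0,0,1,0,0,0,0,1])

```text
clock: 5.22
eef_pos: [571.7, 190.1, 67.3]
eef_rot: [3.14, 0.0, 1.877]
wrist_force: [1.0, 0.1, -0.4]
finger_gap: 23.1
finger_force: 25.0
```

>>> step_arm(series=[0,0,-2,0,1,0,0,0,0,1,0,0,0,0,1])

```text
clock: 5.6
eef_pos: [571.3, 190.1, 64.5]
eef_rot: [3.142, -0.0, 1.877]
wrist_force: [-0.5, 0.6, 0.1]
finger_gap: 23.5
finger_force: 25.0
```

>>> step_arm(series=[0,0,0,0,0.6,0,0,0,0,0.6,0,0,15,0,0.6,0,0,30,0,0.6,0,0,40,0,0.6,0,0,20,0,0.6,-20,-10,0,0.1,0.6,-40,-20,0,0.1,0.6,-40,-25,0,0.07,0.6,-30,-20,0,0,0.6,-13,-7,0,0,0.6,0,0,0,0,0.6])

```text
clock: 7.1
eef_pos: [428.6, 108.1, 170.3]
eef_rot: [3.14, 0.001, 2.146]
wrist_force: [0.9, -0.0, 0.0]
finger_gap: 38.0
finger_force: 0.0
```

```bash
cat >> h.py <<'E'
def find(n='top'):
    p,d=manip.camera(n); h=cv2.cvtColor(p,cv2.COLOR_BGR2HSV); H,S,V=h[...,0],h[...,1],h[...,2]
    for name,m,z0 in (('red',((H<5)|(H>172))&(S>130)&(V>60),8),('blue',(H>100)&(H<125)&(S>110)&(V>60),12)):
        k,l,s,c=cv2.connectedComponentsWithStats(m.astype(np.uint8))
        for i in range(1,k):
            v,u=np.where(l==i)
            if s[i,4]<40 : continue
            Q=np.array([ray_z(n,a,b,z0)[:2] for a,b in zip(u,v)],np.float32)
            if 350<Q[:,0].mean()<700 and -80<Q[:,1].mean()<260: print(name,s[i,4],np.round(c[i],1),[np.round(t,1) for t in cv2.minAreaRect(Q)])
    return p,d
E
python3 - <<'E'
from h import *
for n in('top','side'):
    p,d=find(n); cv2.imwrite(f'pics/{n}1.png',p)
E
```

```text
red 178 [326.2 220.8] [array([435.5, 194.5]), array([38.1, 16.4]), np.float64(31.1)]
blue 126 [371.6 130.3] [array([608.6, 104.7]), array([17.4, 27.2]), np.float64(31.4)]
red 131 [302.8 235.3] [array([435.7, 191.5]), array([37.7, 19.7]), np.float64(29.1)]
red 181 [300.6 302.9] [array([421.5,  32.4]), array([16.7, 38.6]), np.float64(5.4)]
blue 129 [396.7 259.5] [array([606.6, 106. ]), array([21.9, 27.6]), np.float64(32.8)]
blue 115 [303.1 270.5] [array([430.3,  99.2]), array([18.4, 26.3]), np.float64(33.1)]
```

>>> step_arm(series=[-1,0,-40,0,0.6,0,-1,-45,0,0.6,0,0,-35,0,0.6,0,0,-16,0,0.6,0,0,-6,0,0.6,0,0,0,0,0.6,0,0,0,0,1,0,0,0,0,1,0,0,0,0,1,0,0,0,0,1], squeeze=20)

```text
clock: 8.45
eef_pos: [427.6, 107.1, 27.9]
eef_rot: [3.141, 0.0, 2.147]
wrist_force: [-1.3, -0.2, 6.4]
finger_gap: 17.4
finger_force: 20.0
```

>>> step_arm(series=[0,0,15,0,1,0,0,40,0,1,0,0,40,0,1,20,-3,0,-0.1,1,40,-6,0,-0.1,1,35,-5,0,-0.08,1,19,-3,0,0,1,0,0,0,0,1,0,0,0,0,1])

```text
clock: 9.57
eef_pos: [540.5, 90.2, 122.8]
eef_rot: [-3.141, -0.0, 1.867]
wrist_force: [0.6, -0.6, 0.2]
finger_gap: 17.0
finger_force: 20.0
```

```bash
python3 - <<'E'
from h import *
p,d=manip.camera('side'); cv2.imwrite('pics/s2.png',cv2.resize(p[180:360,270:480],(700,600),interpolation=cv2.INTER_CUBIC))
E
```

```text
(no output)
```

View pics/s2.png

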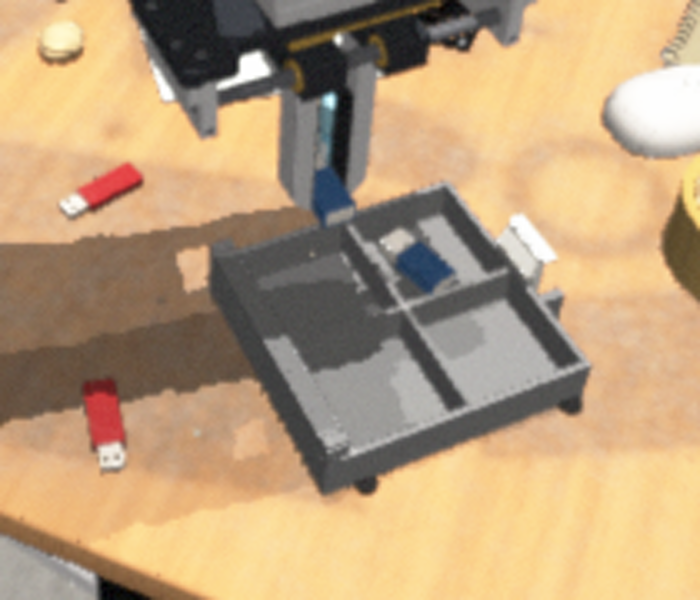

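The side view shows the eraser level at the fingertips at (335,200), over the tray. The glue stick stands behind the fingers, and wells C, B and D are free.

>>> step_arm(series=[1,0,-30,0,1,0,0,-30,0,1,0,0,-18,0,1,0,0,-10,0,1,0,0,-2.5,0,1,0,0,0,0,1,0,0,0,0,0.7,0,0,0,0,0.7,0,0,10,0,0.7,0,0,40,0,0.7,0,0,50,0,0.6])

```text
clock: 11.0
eef_pos: [541.8, 90.0, 133.2]
eef_rot: [-3.14, -0.0, 1.867]
wrist_force: [1.1, -0.7, 0.3]
finger_gap: 35.0
finger_force: 0.0
```

>>> step_arm(series=[-20,-10,0,-0.07,0.6,-40,-22,0,-0.07,0.6,-40,-22,0,-0.08,0.6,-20,-10,0,0,0.6,0,0,0,0,0.6,0,0,0,0,0.6])

```text
clock: 11.75
eef_pos: [423.2, 26.3, 132.5]
eef_rot: [3.14, 0.0, 1.647]
wrist_force: [0.2, 0.2, 0.1]
finger_gap: 37.5
finger_force: 0.0
```

```bash
python3 - <<'E'
from h import *
for n in('top','side'):
    print(n);p,d=find(n)
E
```

```text
top
red 177 [326.2 220.8] [array([435.5, 194.6]), array([38.1, 16.2]), np.float64(31.0)]
red 176 [412.4 227.1] [array([421.6,  32.8]), array([16.4, 37.9]), np.float64(5.6)]
blue 125 [371.6 130.3] [array([608.6, 104.7]), array([17.4, 27.2]), np.float64(31.4)]
blue 127 [384.3 162.5] [array([545.4,  82.2]), array([17. , 27.3]), np.float64(16.4)]
side
red 109 [301.6 236. ] [array([434. , 191.2]), array([34.3, 20.9]), np.float64(28.6)]
red 183 [300.6 303.2] [array([421.5,  31.3]), array([16.4, 40.7]), np.float64(4.3)]
blue 128 [396.7 259.5] [array([606.4, 105.9]), array([21.5, 27.6]), np.float64(32.8)]
blue 121 [365.6 271.2] [array([544. ,  84.9]), array([18.5, 27. ]), np.float64(16.3)]
```

>>> step_arm(series=[-1,-1,-40,0,0.6,0,0,-35,0,0.6,0,0,-20,0,0.6,0,0,-10.5,0,0.6,0,0,0,0,0.6,0,0,0,0,1,0,0,0,0,1,0,0,0,0,1,0,0,0,0,1])

```text
clock: 12.98
eef_pos: [421.5, 25.1, 26.7]
eef_rot: [3.141, 0.0, 1.647]
wrist_force: [-0.5, 1.7, 3.0]
finger_gap: 17.1
finger_force: 20.0
```

>>> step_arm(series=[0,0,15,0,1,0,0,40,0,1,0,0,35,0,1,20,0,0,0.07,1,45,0,0,0.07,1,45,0,0,0.078,1,30,-1,0,0,1,0,0,0,0,1,0,0,-30,0,1,0,0,-25,0,1])

```text
clock: 14.22
eef_pos: [560.3, 24.1, 61.4]
eef_rot: [-3.141, -0.0, 1.865]
wrist_force: [-0.3, 0.2, 0.1]
finger_gap: 17.0
finger_force: 20.0
```

>>> step_arm(series=[1,0,-15,0,1,0,0,-12,0,1,0,0,-2,0,1,0,0,0,0,1,0,0,0,0,0.7,0,0,0,0,0.7,0,0,10,0,0.7,0,0,40,0,0.7,0,0,50,0,0.6,-10,15,0,0.03,0.6,-35,50,0,-0.1,0.6,-40,55,0,-0.15,0.6,-35,45,0,-0.15,0.6,-12,2,0,-0.15,0.6,0,0,0,-0.15,0.6,0,0,0,-0.15,0.6,0,0,0,-0.15,0.6,0,0,0,-0.15,0.6,0,0,0,-0.15,0.6,0,0,0,0,0.6])

```text
clock: 16.73
eef_pos: [433.1, 186.7, 132.2]
eef_rot: [-3.141, 0.0, 0.596]
wrist_force: [0.7, -0.4, -0.1]
finger_gap: 37.7
finger_force: 0.0
```

```bash
python3 - <<'E'
from h import *
for n in('top','side'):
    print(n);p,d=find(n)
E
```

```text
top
red 169 [410.6 154.6] [array([560.9,  30.7]), array([16.4, 38.1]), np.float64(16.3)]
blue 127 [371.6 130.3] [array([608.6, 104.7]), array([17.4, 27.2]), np.float64(31.4)]
side
red 137 [303.  235.3] [array([436.3, 191.9]), array([39.2, 19.8]), np.float64(29.1)]
red 180 [379.9 295.1] [array([560.1,  33.4]), array([17. , 39.5]), np.float64(16.9)]
blue 129 [396.8 259.5] [array([606.7, 106. ]), array([21.6, 27.7]), np.float64(31.9)]
blue 123 [365.6 271.3] [array([543.8,  85. ]), array([18.8, 26.9]), np.float64(17.9)]
```

>>> step_arm(series=[-4,4,-30,-0.06,0.6,0,0,-40,0,0.6,0,0,-25,0,0.6,0,0,-10,0,0.6,0,0,0,0,0.6,0,0,0,0,1,0,0,0,0,1,0,0,0,0,1,0,0,0,0,1])

```text
clock: 17.95
eef_pos: [429.9, 190.7, 28.1]
eef_rot: [3.141, -0.001, 0.535]
wrist_force: [-1.9, -1.1, 7.1]
finger_gap: 17.2
finger_force: 20.0
```

>>> step_arm(series=[0,0,15,0,1,0,0,40,0,1,0,0,45,0,1,25,-20,0,-0.08,1,40,-30,0,-0.08,1,45,-35,0,-0.08,1,45,-35,0,0,1,30,-20,0,0,1,11,-7,0,0,1,0,0,0,0,1,0,0,0,0,1])

```text
clock: 19.32
eef_pos: [624.7, 44.6, 127.8]
eef_rot: [-3.141, 0.0, 0.296]
wrist_force: [0.4, -0.2, 0.1]
finger_gap: 17.2
finger_force: 20.0
```

>>> step_arm(series=[1,-1,-30,0,1,0,0,-35,0,1,0,0,-18,0,1,0,0,-11,0,1,0,0,-2,0,1,0,0,0,0,1,0,0,0,0,0.7,0,0,0,0,0.7,0,0,10,0,0.7,0,0,40,0,0.7,0,0,50,0,0.5,-20,40,10,0,0.3,-30,60,20,0,0.2,-20,60,20,-0.05,0.2,0,60,20,-0.08,0.2,0,50,0,-0.06,0.2,0,10,0,0,0.2,0,0,0,0,0.2])

```text
clock: 21.58
eef_pos: [560.8, 311.9, 198.0]
eef_rot: [3.141, 0.0, 0.106]
wrist_force: [0.3, -1.1, 0.4]
finger_gap: 75.2
finger_force: 0.0
```

```bash
python3 - <<'E'
from h import *
p,d=find('top'); cv2.imwrite('pics/t3.png',cv2.resize(p[80:180,335:465],(780,600),interpolation=cv2.INTER_CUBIC))
p,d=find('side')
E
```

```text
red 164 [402.2 117.5] [array([634.7,  44.3]), array([37.7, 16.8]), np.float64(15.7)]
red 169 [410.6 154.6] [array([560.9,  30.7]), array([16.4, 38.1]), np.float64(16.3)]
blue 126 [371.6 130.3] [array([608.6, 104.7]), array([17.4, 27.2]), np.float64(31.4)]
blue 127 [384.3 162.5] [array([545.4,  82.2]), array([17. , 27.3]), np.float64(16.4)]
red 178 [419.7 285.6] [array([634.7,  45.6]), array([37.8, 18.2]), np.float64(16.8)]
red 180 [379.9 295.2] [array([560.3,  33.2]), array([17. , 38.8]), np.float64(17.3)]
blue 128 [396.8 259.5] [array([606.6, 105.9]), array([21.3, 27.7]), np.float64(31.9)]
blue 123 [365.6 271.3] [array([543.8,  85. ]), array([18.8, 26.9]), np.float64(17.9)]
```

View pics/t3.png

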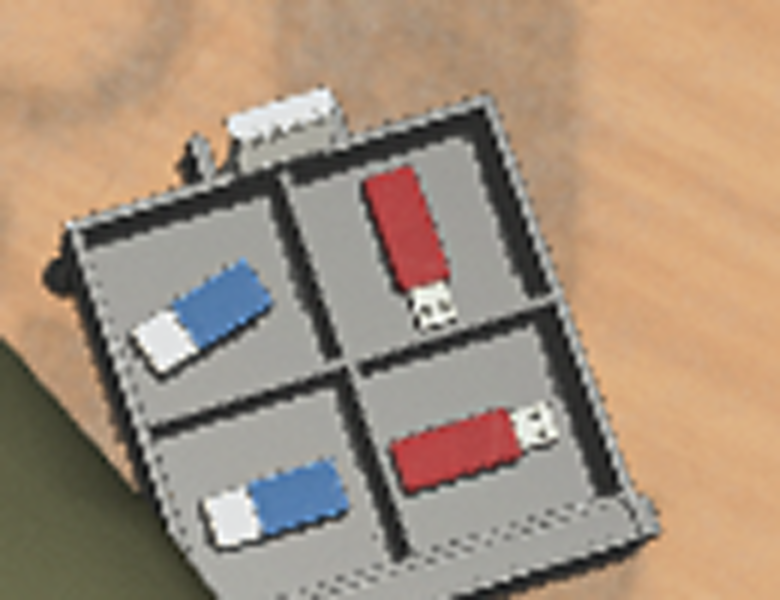

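All five items lie flat in the wells: erasers at (200,318) and (275,503), USB sticks at (407,245) and (475,445). The divider cross is at (347,366). Next I refine the tray pose and check the cover, then grip the fin.

```bash
python3 - <<'E'
from h import *
q=lambda x,y,z: ray_z('top',335+(x+.5)/6-.5,80+(y+.5)/6-.5,z)[:2]
g=lambda v:np.degrees(np.arctan2(v[1],v[0]))
a,b,o=q(70,224,28),q(490,97,28),q(347,366,27)
l,r=q(150,432,27),q(557,300,27); re=q(280,182,27); fr=q(402,556,27)
print('rear corners',a,b,np.hypot(*(a-b)),g(a-b)-90,'O',o,'div y',g(l-r)-90,'div x',g(re-fr))
y=np.radians(16.8); print('O from rear',(a+b)/2-69*np.array([np.cos(y),np.sin(y)]))
p=np.load('top0.npz')['p']
from itertools import product
for z,pts in ((28,[]),):pass
w=[q(x,y_,48) for x,y_ in((228,122),(328,90))]; print('latch top back edge',w,g(w[0]-w[1])-90,np.hypot(*(w[0]-w[1])))
# same for side cam: project candidate tray origin to check
z=np.load('side0.npz'); C=cloud('side',z['d']).reshape(-1,3)
S=C[(C[:,2]>18)&(C[:,2]<42)&(C[:,0]>480)&(C[:,0]<690)&(C[:,1]>-40)&(C[:,1]<170)]
O=np.array([583,67]);
X=(S[:,:2]-O)@np.array([[np.cos(y),-np.sin(y)],[np.sin(y),np.cos(y)]])
print('side x',np.percentile(X[abs(X[:,1])<50][:,0],[.5,1,99,99.5]),'y',np.percentile(X[abs(X[:,0])<55][:,1],[.5,1,99,99.5]))
z=np.load('top0.npz'); C=cloud('top',z['d']).reshape(-1,3)
S=C[(C[:,2]>22)&(C[:,2]<42)&(C[:,0]>480)&(C[:,0]<690)&(C[:,1]>-40)&(C[:,1]<170)]
X=(S[:,:2]-O)@np.array([[np.cos(y),-np.sin(y)],[np.sin(y),np.cos(y)]])
print('top x',np.percentile(X[abs(X[:,1])<50][:,0],[.5,1,99,99.5]),'y',np.percentile(X[abs(X[:,0])<55][:,1],[.5,1,99,99.5]))
E
```

```text
rear corners [630.72343557 154.0182365 ] [671.04936425  19.42077912] 140.5085622252071 16.678423149136677 O [583.89734262  67.90062264] div y 17.62633096389895 div x 15.725307961195067
O from rear [584.83135458  66.77631382]
latch top back edge [array([656.49396783, 105.80515674]), array([666.50096482,  74.38821252])] 17.66783664977146 32.972175741928545
side x [-81.25257216 -81.10442152  81.40517355  83.42057463] y [-72.68516188 -72.31900603  70.47677189  70.79099821]
top x [-80.54059281 -80.44219824  79.93028916  83.57383038] y [-71.9805191  -71.75706724  71.23149976  71.49739038]
```

>>> step_arm(series=[-10,12,0,0,0.2,-9,12,0,0.006,0.2,0,0,-40,0,0.2,0,0,-40,0,0.2,0,0,-30,0,0.2,0,0,0,0,0.2,0,0,0,0,0.2])

```text
clock: 22.55
eef_pos: [542.2, 336.6, 89.5]
eef_rot: [-3.141, -0.002, 0.111]
wrist_force: [-0.5, -0.4, 0.1]
finger_gap: 75.5
finger_force: 0.0
```

```bash
python3 - <<'E'
from h import *
p,d=find('side'); c=p[120:260,270:410]; cv2.imwrite('pics/s4.png',cv2.resize(c,(600,600),interpolation=cv2.INTER_CUBIC))
C=cloud('side',d).reshape(-1,3); S=C[(C[:,2]>2)&(C[:,2]<6.5)&(C[:,0]>420)&(C[:,0]<640)&(C[:,1]>240)&(C[:,1]<430)]
print(len(S),cv2.minAreaRect(S[:,:2].astype(np.float32)))
E
```

```text
red 178 [419.7 285.6] [array([634.7,  45.6]), array([37.8, 18.2]), np.float64(17.2)]
red 181 [379.9 295.2] [array([560.1,  33.4]), array([17. , 39.5]), np.float64(16.9)]
blue 128 [396.7 259.5] [array([606.4, 105.9]), array([21.5, 27.6]), np.float64(32.8)]
blue 125 [365.6 271.3] [array([543.6,  84.9]), array([19.2, 26.9]), np.float64(17.9)]
1900 ((530.1983642578125, 334.3022155761719), (217.71713256835938, 182.78457641601562), 0.3181246519088745)
```

View pics/s4.png

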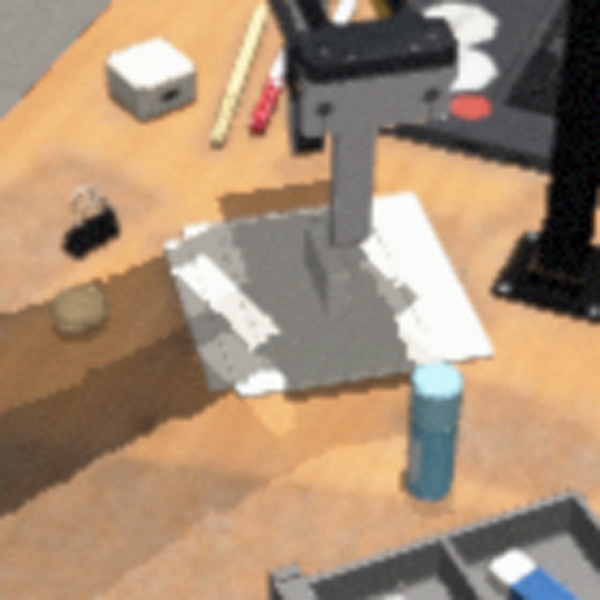

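The view shows the near finger (350,240) lined up over the fin (320,265), with the glue stick standing clear at (432,430).

>>> step_arm(series=[0,0,-25,0,0.2,0,0,-15,0,0.2,0,0,-4.5,0,0.2,0,0,0,0,0.2,0,0,0,0,1,0,0,0,0,1,0,0,0,0,1,0,0,0,0,1,0,0,0,0,1], squeeze=25)

```text
clock: 23.72
eef_pos: [542.0, 336.1, 43.7]
eef_rot: [-3.141, -0.0, 0.111]
wrist_force: [-1.1, -0.2, 4.0]
finger_gap: 49.4
finger_force: 25.0
```

>>> step_arm(series=[0,0,8,0,1,0,0,25,0,1,0,0,40,0,1,0,0,40,0,1,0,0,30,0,1,5,-20,0,0.03,1,10,-40,0,0.04,1,12,-45,0,0.04,1,13,-50,0,0.04,1,12,-45,0,0.034,1,10,-40,0,0,1,6,-15,0,0,1,2,-5,0,0,1,0,0,0,0,1])

```text
clock: 25.48
eef_pos: [611.8, 76.8, 186.4]
eef_rot: [-3.141, 0.0, 0.295]
wrist_force: [0.5, 0.0, -0.8]
finger_gap: 49.7
finger_force: 25.0
```

```bash
cat >> h.py <<'E'
O=np.array([583.5,68.]); Y=np.radians(16.9)
def cover(save=None,zmin=40):
    "plane of cover top from both cameras, in tray frame"
    s=manip.read_state(); t=s['eef_pos']
    for n in('top','side'):
        p,d=manip.camera(n); C=cloud(n,d); h=cv2.cvtColor(p,cv2.COLOR_BGR2HSV)
        r=C-np.r_[t[:2],0]; m=(np.hypot(r[...,0],r[...,1])<105)&(C[...,2]<t[2]-20)&(C[...,2]>zmin)&(h[...,1]<60)
        P=C[m]; X=np.c_[(P[:,:2]-O)@np.array([[np.cos(Y),-np.sin(Y)],[np.sin(Y),np.cos(Y)]]),P[:,2]]
        k=np.ones(len(X),bool)
        for _ in range(12):
            a=np.linalg.lstsq(np.c_[X[k,:2],np.ones(k.sum())],X[k,2],rcond=None)[0]
            e=abs(np.c_[X[:,:2],np.ones(len(X))]@a-X[:,2]); k=e<max(2,np.median(e)*1.5)
        K=X[k]; xr=K[abs(K[:,1])<50][:,0]
        print(n,k.sum(),'pitch',np.degrees(np.arctan(a[0])).round(2),'roll',np.degrees(np.arctan(a[1])).round(2),'z0',a[2].round(1),'x',np.percentile(xr,[.5,99.5]).round(1),'y',np.percentile(K[:,1],[.5,99.5]).round(1))
        if save: cv2.imwrite(f'pics/{save}_{n}.png',p)
    D=np.array([[np.cos(Y),-np.sin(Y)],[np.sin(Y),np.cos(Y)]])
    print('tcp tray',((t[:2]-O)@D).round(1),t[2].round(1),'F',s['wrist_force'].round(1),s['finger_gap'].round(1))
E
python3 -c "
from h import *
cover('c1',100)"
```

```text
top 2000 pitch 0.34 roll -0.03 z0 146.6 x [-45.8  34.8] y [-6.8 69.2]
side 4340 pitch 0.23 roll -0.01 z0 145.8 x [-45.8  98.8] y [-69.3  68.2]Traceback (most recent call last):
  File "<string>", line 3, in <module>
    cover('c1',100)
    ~~~~~^^^^^^^^^^
  File "h.py", line 44, in cover
    print('tcp tray',((t[:2]-O)@D).round(1),t[2].round(1),'F',s['wrist_force'].round(1),s['finger_gap'].round(1))
                                                                                        ^^^^^^^^^^^^^^^^^^^^^
AttributeError: 'float' object has no attribute 'round'
```

>>> step_arm(series=[0,0,-30,0,1,0,0,-35,0,1,0,0,-20,0,1,0,0,-4,0,1,0,0,0,0,1], squeeze=15)

```text
clock: 26.2
eef_pos: [612.1, 76.5, 98.1]
eef_rot: [3.141, -0.001, 0.295]
wrist_force: [-0.3, -0.6, -1.0]
finger_gap: 49.6
finger_force: 15.0
```

>>> step_arm(series=[0,0,-3,0,1,0,0,-2,0,1,0,0,0,0,1])

```text
clock: 26.58
eef_pos: [611.9, 76.0, 92.5]
eef_rot: [3.142, -0.0, 0.295]
wrist_force: [-0.2, -0.4, -1.4]
finger_gap: 49.8
finger_force: 15.0
```

```bash
sed -i "s/s\['finger_gap'\].round(1)/s['finger_gap']/" h.py; python3 -c "
from h import *
cover('c2',35)"
```

```text
top 1281 pitch 0.34 roll 0.14 z0 52.7 x [-45.7  30.2] y [-2.2 68.5]
side 3709 pitch 0.24 roll 0.05 z0 51.9 x [-46.1  98.5] y [-70.3  66.9]
tcp tray [29.5 -0.6] 92.5 F [-0.2 -0.4 -1.4] 49.75365212553887
```

>>> step_arm(series=[0,0,-2,0,1,0,0,-2,0,1,0,0,-2,0,1,0,0,0,0,1])

```text
clock: 27.18
eef_pos: [611.7, 76.0, 86.2]
eef_rot: [-3.141, 0.001, 0.295]
wrist_force: [-2.4, 0.2, 3.3]
finger_gap: 49.9
finger_force: 15.0
```

```bash
python3 -c "
from h import *
cover('c3',35)"
```

```text
top 1227 pitch 7.38 roll 0.1 z0 42.6 x [-42.9  29.9] y [-3.1 68.5]
side 3653 pitch 7.36 roll 0.05 z0 41.9 x [-43.2 100.1] y [-70.2  66.9]
tcp tray [29.3 -0.5] 86.2 F [-2.4  0.2  3.3] 49.94436327195553
```

>>> step_arm(series=[0,0,-2,0,1,0,0,-2,0,1,0,0,0,0,1,0,0,0,0,1])

```text
clock: 27.78
eef_pos: [612.4, 76.1, 83.4]
eef_rot: [3.141, -0.002, 0.295]
wrist_force: [-4.7, 0.6, 10.1]
finger_gap: 50.0
finger_force: 15.0
```

>>> step_arm(series=[0,0,10,0,1,0,0,10,0,1,0,0,0,0,1,0,0,0,0,1], squeeze=30)

```text
clock: 28.28
eef_pos: [611.8, 76.0, 102.2]
eef_rot: [-3.142, 0.0, 0.295]
wrist_force: [0.6, 0.4, -1.3]
finger_gap: 50.1
finger_force: 30.0
```

```bash
python3 -c "
from h import *
cover('c4',35)"
```

```text
top 1269 pitch 10.2 roll -0.29 z0 57.3 x [-41.4  30.6] y [-5.1 68.4]
side 3811 pitch 10.06 roll 0.03 z0 56.2 x [-41.8  99.8] y [-70.1  67.1]
tcp tray [29.4 -0.6] 102.2 F [ 0.6  0.4 -1.3] 50.129806956740666
```

>>> step_arm(series=[-8,-2.5,0,0,1,-8,-2.5,0,0,1,-6,-1.6,0,0,1,0,0,-5,0,1,0,0,-5,0,1,0,0,-3,0,1,0,0,0,0,1,0,0,0,0,1])

```text
clock: 29.38
eef_pos: [590.0, 69.5, 89.4]
eef_rot: [3.142, -0.0, 0.295]
wrist_force: [-0.1, -0.4, -0.9]
finger_gap: 49.7
finger_force: 30.0
```

```bash
python3 -c "
from h import *
cover('c5',35)
p=cv2.imread('pics/c5_side.png'); cv2.imwrite('pics/c5c.png',cv2.resize(p[180:340,290:450],(600,600),interpolation=cv2.INTER_CUBIC))"
```

```text
top 1253 pitch 9.86 roll 0.17 z0 48.3 x [-76.6  78.6] y [-5.6 68.7]
side 3748 pitch 10.13 roll 0.01 z0 47.7 x [-64.9  77.2] y [-70.2  67.2]
tcp tray [ 6.6 -0.5] 89.4 F [-0.1 -0.4 -0.9] 49.66831082261709
```

View pics/c5c.png

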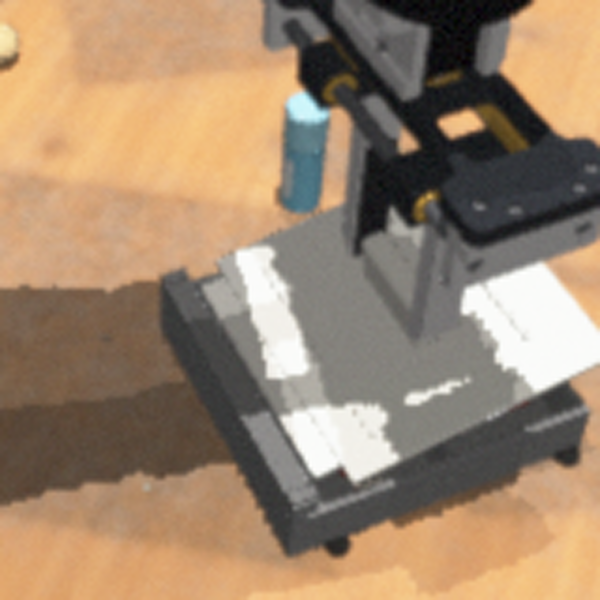

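The lip (about (240,330)–(330,480)) sits just behind the overhang, parallel to it, with the rear raised. I lower it slightly and slide it in.

>>> step_arm(series=[0,0,-2.3,0,1,0,0,0,0,1,-2,-0.6,0,0,1,-2,-0.6,0,0,1,-2,-0.6,0,0,1,0,0,0,0,1])

```text
clock: 30.22
eef_pos: [583.8, 67.6, 87.2]
eef_rot: [-3.142, -0.0, 0.295]
wrist_force: [-0.9, -0.3, -1.1]
finger_gap: 49.9
finger_force: 30.0
```

```bash
python3 -c "
from h import *
cover('c6',35)"
```

```text
top 1117 pitch 9.79 roll -0.21 z0 47.5 x [-68.5  72.4] y [-4.6 68.7]
side 3489 pitch 9.9 roll -0.07 z0 46.5 x [-64.4  71.2] y [-70.2  67. ]
tcp tray [ 0.2 -0.5] 87.2 F [-0.9 -0.3 -1.1] 49.86264409428324
```

>>> step_arm(series=[-2,-0.6,0,0,1,-2,-0.6,0,0,1,-1,-0.3,0,0,1,0,0,0,0,1,0,0,0,0,1])

```text
clock: 30.95
eef_pos: [578.9, 66.1, 87.1]
eef_rot: [3.142, -0.0, 0.295]
wrist_force: [-0.3, -0.3, -1.1]
finger_gap: 49.5
finger_force: 30.0
```

```bash
python3 -c "
from h import *
cover('c7',35)
p=cv2.imread('pics/c7_side.png'); cv2.imwrite('pics/c7c.png',cv2.resize(p[200:320,290:450],(800,600),interpolation=cv2.INTER_CUBIC))"
```

```text
top 1121 pitch 9.57 roll -0.09 z0 48.1 x [-76.8  66.9] y [-5.6 68.8]
side 3437 pitch 9.92 roll 0.0 z0 47.4 x [-67.4  65.9] y [-70.1  67.4]
tcp tray [-4.9 -0.5] 87.1 F [-0.3 -0.3 -1.1] 49.52509252686078
```

View pics/c7c.png

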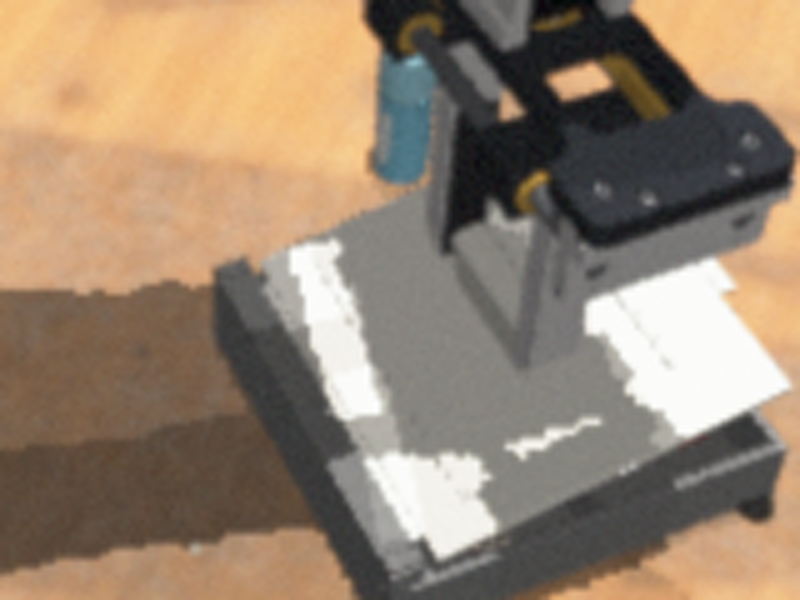

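The lip's front edge is now hidden under the overhang along its whole length ((265,265)–(430,555)). Next I lower along the arc and release.

>>> step_arm(series=[0.3,0.1,-1.5,0,1,0.3,0.1,-1.5,0,1,0.4,0.1,-1.5,0,1,0.4,0.1,-1.5,0,1,0,0,0,0,1,0,0,0,0,1], squeeze=15)

```text
clock: 31.8
eef_pos: [580.3, 66.5, 81.2]
eef_rot: [3.142, -0.0, 0.295]
wrist_force: [0.9, -0.4, 0.3]
finger_gap: 49.7
finger_force: 15.0
```

```bash
python3 -c "
from h import *
cover('c8',30)"
```

```text
top 1123 pitch 7.16 roll 0.1 z0 41.8 x [-74.6  78.5] y [-4.5 68.6]
side 3455 pitch 7.59 roll 0.04 z0 41.2 x [-81.2  67. ] y [-70.1  67.1]
tcp tray [-3.5 -0.5] 81.2 F [ 0.9 -0.4  0.3] 49.673566617342594
```

>>> step_arm(series=[0.4,0.1,-1.5,0,1,0.4,0.1,-1.5,0,1,0,0,0,0,1,0,0,0,0,0.7,0,0,0,0,0.5,0,0,0,0,0.3,0,0,0,0,0.25,0,0,0,0,0.25,0,0,0,0,0.25])

```text
clock: 33.02
eef_pos: [581.1, 66.7, 78.1]
eef_rot: [-3.142, 0.0, 0.295]
wrist_force: [0.4, -0.7, 0.1]
finger_gap: 70.6
finger_force: 0.0
```

```bash
python3 -c "
from h import *
cover('c9',25)"
```

```text
top 1167 pitch 4.33 roll -0.03 z0 37.7 x [-80.9  75.7] y [-4.9 68.6]
side 3406 pitch 4.21 roll -0.06 z0 36.8 x [-81.5  68.9] y [-70.3  67.6]
tcp tray [-2.7 -0.5] 78.1 F [ 0.4 -0.7  0.1] 70.5613742153381
```

>>> step_arm(series=[0,0,15,0,0.25,0,0,30,0,0.5,0,0,10,0,1,25,7.6,0,0,1,25,7.6,0,0,1,4.5,1.4,0,0,1,0,0,0,0,1,0,0,-25,0,1,0,0,-25,0,1,0,0,-10,0,1,0,0,0,0,1])

```text
clock: 34.5
eef_pos: [635.2, 83.2, 73.1]
eef_rot: [-3.141, 0.001, 0.295]
wrist_force: [-0.3, -0.6, -0.2]
finger_gap: 0.2
finger_force: 0.0
```

```bash
python3 -c "
from h import *
cover('d1',25)
p=cv2.imread('pics/d1_side.png'); cv2.imwrite('pics/d1c.png',cv2.resize(p[200:320,300:460],(800,600),interpolation=cv2.INTER_CUBIC))"
```

```text
top 1379 pitch 4.14 roll -0.12 z0 37.7 x [-47.5  67.5] y [ 0.7 68.3]
side 3320 pitch 4.2 roll -0.04 z0 36.9 x [-49.3  70.5] y [-69.8  67.6]
tcp tray [53.9 -0.5] 73.1 F [-0.3 -0.6 -0.2] 0.24744981529803162
```

View pics/d1c.png

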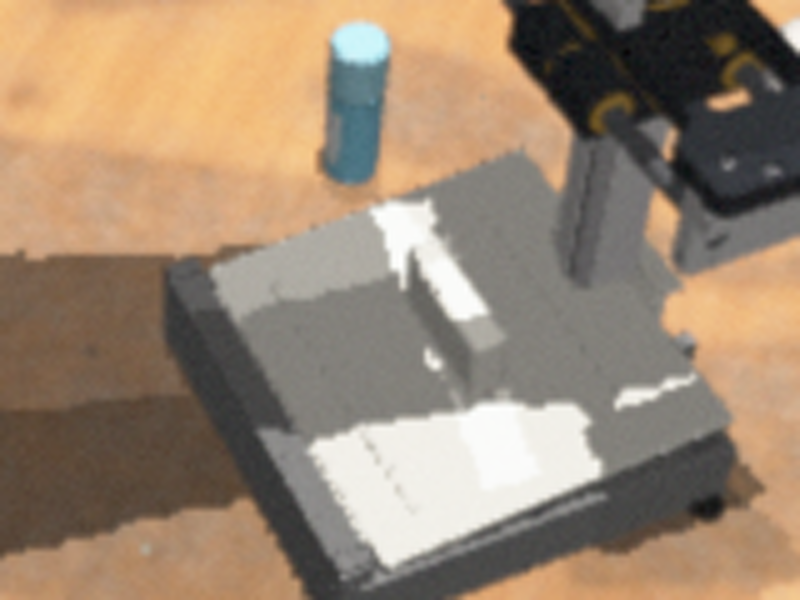

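The cover is hooked in front and resting on the latch slope at the rear, with the closed fingers above its rear edge at (595,280). Pressing next.

>>> step_arm(series=[0,0,-4,0,1,0,0,-3,0,1,0,0,-2,0,1,0,0,-2,0,1,0,0,0,0,1])

```text
clock: 35.22
eef_pos: [635.6, 83.3, 61.9]
eef_rot: [-3.142, 0.0, 0.295]
wrist_force: [-0.1, -0.5, 1.2]
finger_gap: 0.0
finger_force: 0.2
```

>>> step_arm(series=[0,0,-2,0,1,0,0,-1.5,0,1,0,0,-1,0,1,0,0,0,0,1])

```text
clock: 35.72
eef_pos: [635.5, 83.3, 57.5]
eef_rot: [-3.142, 0.0, 0.295]
wrist_force: [-0.4, 0.3, 0.3]
finger_gap: 0.4
finger_force: 0.0
```

```bash
python3 -c "
from h import *
cover('d2',25)"
```

```text
top 1254 pitch -0.42 roll 0.05 z0 32.2 x [-46.5  67.4] y [ 4.1 68.8]
side 3135 pitch 0.08 roll -0.01 z0 31.2 x [-48.6  67.1] y [-69.9  67.7]
tcp tray [54.2 -0.5] 57.5 F [-0.4  0.3  0.3] 0.36939530556974653
```

>>> step_arm(series=[0,0,-1,0,1,0,0,-0.7,0,1,0,0,0,0,1])

```text
clock: 36.2
eef_pos: [635.6, 83.3, 57.2]
eef_rot: [3.142, -0.0, 0.295]
wrist_force: [-7.5, -0.5, 12.8]
finger_gap: 0.5
finger_force: 6.7
```

>>> step_arm(series=[0,0,15,0,1,0,0,40,0,1,0,0,50,0,1,-30,30,20,0,1,-40,50,0,0,1,-40,50,0,0,1,-40,50,0,0,1,-40,50,0,0,1,0,50,0,0,0.8,0,0,0,0,0.8,0,0,0,0,0.8])

```text
clock: 37.58
eef_pos: [449.5, 358.1, 181.0]
eef_rot: [3.141, 0.0, 0.295]
wrist_force: [-0.2, -0.1, 0.6]
finger_gap: 18.7
finger_force: 0.0
```

```bash
python3 - <<'E'
from h import *
p,d=manip.camera('side'); q,e=manip.camera('top')
a=cv2.resize(p[190:330,290:450],(400,350),interpolation=cv2.INTER_CUBIC); b=cv2.resize(q[75:215,320:480],(400,350),interpolation=cv2.INTER_CUBIC)
cv2.imwrite('pics/f.png',np.hstack([a,b]))
D=np.array([[np.cos(Y),-np.sin(Y)],[np.sin(Y),np.cos(Y)]])
for n,dd in(('side',d),('top',e)):
    C=cloud(n,dd).reshape(-1,3); X=np.c_[(C[:,:2]-O)@D,C[:,2]]
    for lo,hi in((-60,-50),(-30,-20),(20,30),(50,60)):
        m=(X[:,0]>lo)&(X[:,0]<hi)&(abs(X[:,1])<60); print(n,lo,np.median(X[m,2]).round(1),end=' ')
    L=X[(X[:,2]>44)&(X[:,2]<52)&(X[:,0]>55)&(X[:,0]<95)&(abs(X[:,1])<25)]; print('latch x',np.percentile(L[:,0],[2,50,98]).round(1))
    C0=cloud(n,np.load(n+'0.npz')['d']).reshape(-1,3); X=np.c_[(C0[:,:2]-O)@D,C0[:,2]]; L=X[(X[:,2]>44)&(X[:,2]<52)&(X[:,0]>55)&(X[:,0]<95)&(abs(X[:,1])<25)]; print(' was',np.percentile(L[:,0],[2,50,98]).round(1))
E
```

```text
side -60 31.3 side -30 31.1 side 20 31.3 side 50 31.2 latch x [70.6 76.1 82. ]
 was [71.3 76.3 82.5]
top -60 32.2 top -30 32.1 top 20 32.1 top 50 32.1 latch x [70.7 76.8 82.3]
 was [71.1 76.6 81.9]
```

View pics/f.png

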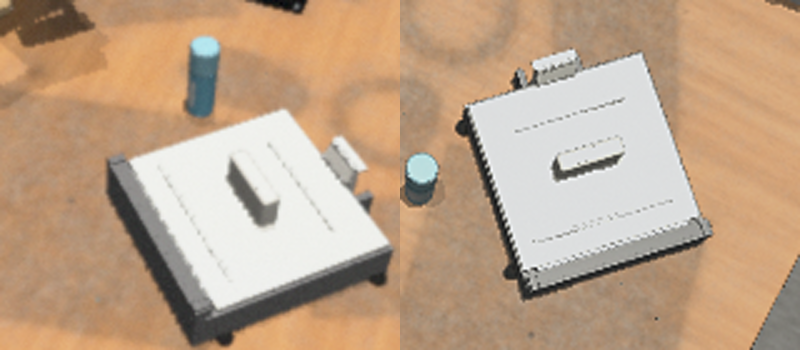

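The cover lies flat: its top is at z≈32 mm everywhere, its lip is under the overhang, and the latch (350,160) is back at rest over its rear edge. The glue stick stands beside the tray at (203,75). Handing in.

```bash
python3 -c "
from cell import manip
print(manip.sign_off())"
```

```text
the job is handed in; nothing more can be done
None
```

The job is handed in at about 38 s of the 210 s allowed: both red USB sticks and both erasers lie flat in separate wells, the glue stick stands on the desk beside the tray, and the white cover is hooked, flat and latched.

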